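Uncap the water carboy and hold a freshly peeled rinse tray under its outlet

ROBOT

A 7-joint arm with a two-finger parallel gripper is mounted at the origin on the work surface. World frame = base frame: x ahead of the robot, y to its left, z up, the work surface at z = 0. Lengths are in m, angles in rad, forces in N, time in s.
With the tool pointing down it reaches from about 0.425 to 0.925 m from the base axis. Payload 6.8 kg.
Tool frame: the origin (TCP) lies on the centre line of the jaws, within the pads' length; the fingertips stand 19 mm ahead of it and the grasp point (between the pads) is the TCP (r.tip_extent is the y of the fingertips in the tool frame, in m); y points along the fingers, z is the direction in which the jaws open and shut, and the axes are right-handed (so a half turn about y gives the same grasp; the last joint's range is limited). The gripper opens to 85 mm and grips with 20 to 120 N. Pads are 22 mm wide; open, the fingers measure 114 mm over their backs; the gripper's body (76 mm by 85 mm) begins 54 mm behind the grasp point. The pads swing forward as they close: fully open they stand 13 mm farther back than shut.
Start: joints at [-1.215, 0.477, 0.022, 1.555, -0.011, 1.109, -0.083], TCP at [0.302, 0.604, 0.25] pointing down, gripper open.
Joint ranges: [-2.96, 2.96], [-0.34, 2.1], [-1.41, 1.46], [0.24, 2.44], [-1.37, 4.51], [0.17, 1.92], [-2.96, 2.96]. Speed limits (rad/s): [2.39, 2.39, 3.14, 3.14, 3.14, 3.14, 3.14].

INTERFACE

Orientations are given as a rotation vector (axis times angle).
In Python, from bench import r gives the robot as it stands. The module is installed in compiled form; this text tells all that it offers.
- The arm moves only by the tool jog_arm, never from a script. Its argument "motion" is a list of rows, each a list of 3 entries, a list of its own where there are three numbers: the opening, from 0 (shut) to 1 (fully open), then the shift along the tool's x, y, z in m, then the turn, a rotation vector about the tool's x, y, z in degrees. A call has 1 to 10 rows; each row shifts and turns the commanded pose from where the row before left it, along the tool's axes as they then stand; what a row does not reach is not made up. A row lasts 1/12 s, in which the tool goes at most 41.7 mm and 7.16 degrees, less where a joint would pass 70% of its speed; a pose out of reach is approached as far as the arm can. A call with a gripper value outside its range is refused whole. The fingers move at their own pace and stop on an object; "force" is the grip in N (left out, the last holds). Time passes only in rows, so rows that do not move let the fingers close. It gives the time, the measured TCP pose, the force and the opening at its end, in the units of the state.
- r.get_obs(): the state, without advancing time (a new reading comes with each control period).
- r.grab_frame(name): name is "scene" or "top"; returns a dict with "image" (420x560x3 uint8, red, green, blue), "range_z" (420x560 float32, m along the optical axis (not along the pixel's ray), 0 where there is no reading), "fx", "fy", "cx", "cy" (pixels), "k1" (the pictures are not rectified: a ray, as slopes to the right and down, at radius r is drawn at 1 + k1 r^2 times it, then the intrinsics apply), "xyz" and "orientation" of the camera in the world. Camera axes: x right, y down, z forward; pixel columns grow to the right and rows downward; lengths in m; the calibration is good to about 2 mm. A picture is of the moment at which its call begins.
- r.hand_in(): hands the job in, once; it reports no verdict.
The state is a dict: "clock": time; "joints": joint angles; "qvel": joint speeds; "tau": joint torques, N m; "tcp_pos": TCP position; "orientation": TCP orientation; "contact_force": force on the tool from outside, world axes, zero at the start; "moment": the same for the moment, N m; "grip_width": finger opening in m.
Only numpy, scipy, OpenCV 4.12 (cv2) and the standard library are available. Lean on these libraries where they do the work, as an engineer would, in place of code of your own. Each camera call takes 0.05 s, during which the arm holds its last target.

TASK

A rinse tray is to be filled from the water carboy: pull the red push-on cap off the carboy's outlet and lay it in the white dish. Then peel only the top blue tray off the clinging stack: tilt it up by one corner, well clear of the next tray while the opposite corner stays down, and only then lift it away, with the trays under it left standing where they are. Finish while still holding that tray level in the gripper, touching nothing else, with the open outlet a little above it and over its inside; leave all other things alone.

Things in the scene. Friction and masses are not known exactly. Their poses are not given: they have to be found in the camera images.
- tray: Top blue tray of the nested stack, the one to take: 180 (x) x 130 (y) x 45 mm high, bevelled corners, about 85 g. Origin: centre of its underside, z up. Round its top runs a solid rim 9 mm thick, 14 mm high, with upright faces; below it walls 2.5 mm thick lean in 14 degrees to the floor (145 x 95 mm). Nested, its underside is 66 mm and its rim top 111 mm above the bench, 8 mm free below the rim
- corner0 (a point): On the top tray: middle of the bevelled corner length of its rim, at the rim's top face, corner (+x, +y), (72, 47, 45) mm in the tray's frame. This straight length runs at 45 degrees to the tray's x and y, is 35 mm long inside and 42 mm outside, and can be pinched from above, one finger inside the tray and one outside
- corner1 (a point): The same point at the tray's corner (-x, +y). Wet, the tray clings to the stack at its four floor corners: each spot holds about 0.8 N until its corner has risen some 5 mm, then lets go for good. The four together hold more than the stack weighs, one alone does not lift it
- corner2 (a point): The same point at the tray's corner (-x, -y), opposite corner0. The tray sits 23 mm deep in the next one with 1 to 3 mm play. Tilted by 0.2 rad about the corner opposite to the raised one, where its wall (20 mm above its underside, (65, 40) mm from its centre) meets the next rim, it comes out freely
- corner3 (a point): The same point at the tray's corner (+x, -y), opposite corner1
- stack: The three identical blue trays beneath the top one, nested at a pitch of 22 mm and acting as one loose thing of 255 g standing on the bench, 180 x 130 x 89 mm. Origin: centre of its underside; axes as the top tray's. It has to stay standing where it is
- cap: Red ribbed push-on cap of the carboy's outlet, a cylinder 25 mm in diameter and 30 mm long, 14 g. Origin: its centre; its x axis is the cylinder's axis and points from its closed end to its open end, which is level and towards the carboy at the start (194 mm above the bench). Pushed 23 mm onto the outlet tube; a detent of about 4 N holds it: pull it straight off along its -x
- dish: Shallow white round dish, 120 mm across the rim, 14 mm high, loose on the bench. Origin: centre of its underside; the floor inside is 3 mm above it and 106 mm across
- carboy: Off-white round water carboy, 168 mm in diameter, on a white stand 190 x 190 mm and 150 mm high; 465 mm high in all, fixed. Origin: centre of the stand on the bench. A grey stopcock sticks out level along its -x; its blue T-handle is 130 mm from the origin, 36 mm above the outlet's axis
- outlet (a point): Open end of the outlet tube (14 mm in diameter, level, along the carboy's -x), hidden in the cap at first: 200 mm from the carboy's origin along its -x and 195 mm above the bench
- beaker: Glass beaker, 68 mm across, 90 mm high; leave alone. Origin: centre of underside
- reagent: Amber bottle with black cap, 60 mm across, 110 mm high; leave alone. Origin: centre of underside
- jar: Low glass jar with white lid, 60 mm across, 62 mm high; leave alone. Origin: centre of underside
- marker: White and green marker pen lying on the bench, 130 mm long along its x, 18 mm thick; leave alone. Origin: middle of underside
- wash_bottle: White squeeze bottle with red swan-neck spout, 64 mm across, 180 mm high; leave alone. Origin: centre of underside
- tube_rack: White rack with ten places of glass tubes, 55 x 160 x 102 mm; leave alone. Origin: centre of underside
- sponge: Orange sponge, 100 x 60 x 30 mm; leave alone. Origin: centre of underside
There are look-alikes about, which are no part of the job. What is shaped like the tray but green is not meant.

How it is judged:
On the way, in this order (a step that is already met when the one before it is completed fails the run):
1. the cap is off the outlet and lies let go in the white dish (horizontal distance between cap and dish below 0.047 m and height (world z) of cap below 0.026 m and contact force between the fingers and cap below 0.05 N and linear speed of cap below 0.03 m/s and height (world z) of dish below 0.02 m), for 0.2 s.
2. one corner of the top tray is raised out of the nest while the opposite corner is still down in it, the stack standing still (((z of corner0 in the frame of stack above 0.128 m and z of corner2 in the frame of stack below 0.121 m and (distance of stack from where it was at the start of the episode below 0.035 m and angle between stack's own z axis and vertical below 0.06 rad) and contact force between the fingers and tray above 0.3 N) or (z of corner1 in the frame of stack above 0.128 m and z of corner3 in the frame of stack below 0.121 m and (distance of stack from where it was at the start of the episode below 0.035 m and angle between stack's own z axis and vertical below 0.06 rad) and contact force between the fingers and tray above 0.3 N) or (z of corner2 in the frame of stack above 0.128 m and z of corner0 in the frame of stack below 0.121 m and (distance of stack from where it was at the start of the episode below 0.035 m and angle between stack's own z axis and vertical below 0.06 rad) and contact force between the fingers and tray above 0.3 N) or (z of corner3 in the frame of stack above 0.128 m and z of corner1 in the frame of stack below 0.121 m and (distance of stack from where it was at the start of the episode below 0.035 m and angle between stack's own z axis and vertical below 0.06 rad) and contact force between the fingers and tray above 0.3 N))), for 0.1 s.
At the end, for the whole second after the job is handed in: Gripper holds the top tray still, level within 12 deg, 30 mm or more above the bench, touching only the fingers; outlet end within 60 mm (lengthwise) and 40 mm (across) of its centre, 0-100 mm above its rim; cap let go in the dish (47 mm of its centre); other trays within 35 mm of their start (all of step 1 and distance of stack from where it was at the start of the episode below 0.035 m and angle between stack's own z axis and vertical below 0.06 rad and height (world z) of stack below 0.006 m and contact force between the fingers and tray above 0.5 N and contact force between tray and stack below 0.05 N and contact force between tray and carboy below 0.05 N and contact force between tray and table below 0.05 N and contact force between tray and dish below 0.05 N and contact force between tray and cap below 0.05 N and contact force between tray and beaker below 0.05 N and contact force between tray and reagent below 0.05 N and contact force between tray and jar below 0.05 N and contact force between tray and marker below 0.05 N and contact force between tray and wash_bottle below 0.05 N and contact force between tray and tube_rack below 0.05 N and contact force between tray and sponge below 0.05 N and height (world z) of tray above 0.03 m and angle between tray's own z axis and vertical below 0.21 rad and linear speed of tray below 0.03 m/s and x of outlet in the frame of tray between -0.06 and 0.06 m and y of outlet in the frame of tray between -0.04 and 0.04 m and z of outlet in the frame of tray between 0.045 and 0.145 m); the arm keeps its last pose, push and grip.
It fails at once if the stack under the top tray is carried up, tipped or dragged more than 35 mm (height (world z) of stack above 0.015 m or angle between stack's own z axis and vertical above 0.15 rad or distance of stack from where it was at the start of the episode above 0.035 m).
It fails at once if a bystander is moved more than 30 mm (distance of any of beaker, reagent, jar, marker, wash_bottle, tube_rack, sponge from where it was at the start of the episode above 0.03 m).
It fails at once if the dish is pushed more than 50 mm or overturned (distance of dish from where it was at the start of the episode above 0.05 m or angle between dish's own z axis and vertical above 0.3 rad).
It also fails if it takes over 56 s, if anything falls off the work surface, if the arm or the gripper's body presses on something with over 40 N, if the wrist force passes 120 N, or if a joint passes its speed limit or range.

## Working session

There is one attempt and no reset: what is moved stays moved. The work goes in short steps, Python scripts to look and compute and a tool call to move; the robot and the scene stay as the last step left them, time stands still between calls to the robot, and variables do not carry over. Pictures are saved under pics/ and viewed, and the job is handed in when it is done.

Besides the shell and the picture viewer there is one more tool, called after "Emit:" as name(argument=value, ...) on one line, values as JSON. jog_arm: Moves the arm, as the interface text tells. Its arguments: {"type":"object","properties":{"motion":{"type":"array","items":{"type":"array"}},"force":{"type":"number"}},"required":["motion"]}

```bash
mkdir -p pics
cat > h.py <<'E'
import numpy as np, cv2
from scipy.spatial.transform import Rotation as R
from bench import r
def Rm(o):
    o=np.array(o,float)
    return o if o.shape==(3,3) else (R.from_rotvec(o).as_matrix() if o.size==3 else R.from_quat(o).as_matrix())
def grab(n,fn=None):
    f=r.grab_frame(n)
    if fn: cv2.imwrite('pics/'+fn,f['image'][:,:,::-1])
    np.save('f_'+n+'.npy',f,allow_pickle=True)
    return f
def load(n): return np.load('f_'+n+'.npy',allow_pickle=True).item()
def cloud(f):
    h,w=f['range_z'].shape
    u,v=np.meshgrid(np.arange(w),np.arange(h))
    K=np.array([[f['fx'],0,f['cx']],[0,f['fy'],f['cy']],[0,0,1]])
    p=cv2.undistortPoints(np.stack([u,v],-1).reshape(-1,1,2).astype(np.float64),K,np.array([f['k1'],0,0,0.])).reshape(h,w,2)
    z=f['range_z'].astype(float)
    c=np.stack([p[...,0]*z,p[...,1]*z,z],-1)
    P=c@Rm(f['orientation']).T+np.array(f['xyz'])
    P[z==0]=np.nan
    return P
E
python3 - <<'E'
from h import *
for n in('scene','top'):
    f=grab(n,n+'0.png'); print({k:v for k,v in f.items() if k not in('image','range_z')})
print(r.get_obs(), r.tip_extent); print(Rm(r.get_obs()['orientation']))
E
```

```text
{'fx': 427.127823537138, 'fy': 427.127823537138, 'cx': 283.1228956986964, 'cy': 208.26503210329238, 'k1': -0.09299917991741061, 'xyz': array([1.58636335, 0.44509778, 1.10649609]), 'orientation': array([-1.39990137, -2.08611767,  0.94938479])}
{'fx': 521.3033991157342, 'fy': 521.3033991157342, 'cx': 279.28622326967576, 'cy': 209.04368324538652, 'k1': 0.013442662524748357, 'xyz': array([ 0.47002961, -0.01302203,  1.65903928]), 'orientation': array([-2.16350583,  2.20833313, -0.06134343])}
{'clock': 0.1, 'joints': array([-1.21514427,  0.47772375,  0.02237182,  1.55632266, -0.01146427,
        1.10927044, -0.08310406]), 'qvel': array([ 5.08772123e-05, -9.83599201e-04, -5.17840561e-04, -2.59317127e-03,
        8.97832793e-04, -8.13841468e-04, -2.84402609e-03]), 'tau': array([ 5.17647219e-03, -5.97760391e+01,  1.61399178e+00, -2.81958371e+01,
        1.28871875e-02,  5.02173658e-03, -5.79209683e-06]), 'tcp_pos': array([0.30174918, 0.6032639 , 0.24943188]), 'orientation': array([-1.54162513,  0.36387752, -0.36354759]), 'contact_force': array([ 0.86368215, -0.65778928,  0.01109424]), 'moment': array([-0.03820783,  0.02955267, -0.02505798]), 'grip_width': 0.08535284364708728} 0.019
[[ 8.94383338e-01 -5.66465698e-04  4.47300932e-01]
 [-4.47301262e-01 -1.49194538e-03  8.94382108e-01]
 [ 1.60711774e-04 -9.99998727e-01 -1.58775191e-03]]
```

View pics/scene0.png

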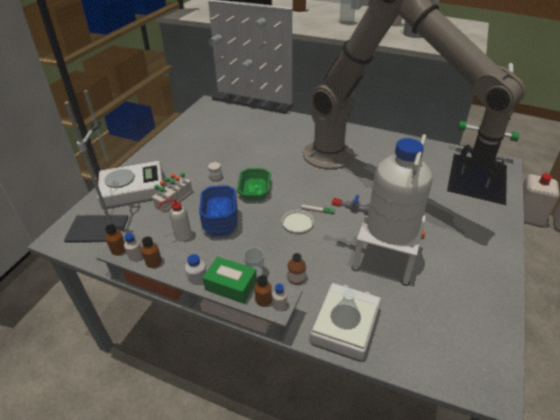

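View pics/top0.png

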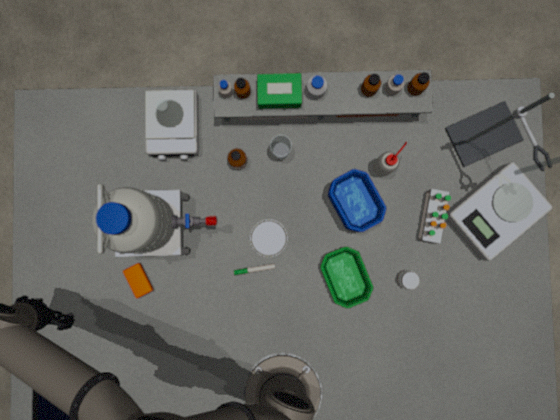

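The scene picture shows the blue stack at (219,211), the red cap at (337,203) and the dish at (298,222). In the top picture they are at (357,200), (211,222) and (268,238). The green look-alike is at top (346,277) and the marker at top (255,270).

```bash
cat > m1.py <<'E'
from h import *
for n in('top','scene'):
    f=load(n); P=cloud(f); im=f['image'].astype(int); hsv=cv2.cvtColor(f['image'],cv2.COLOR_RGB2HSV)
    H,S,V=hsv[...,0],hsv[...,1],hsv[...,2]
    x,y,z=P[...,0],P[...,1],P[...,2]
    red=((H<6)|(H>172))&(S>150)&(V>70)
    k,l,st,c=cv2.connectedComponentsWithStats(red.astype(np.uint8))
    for i in range(1,k):
        if st[i,4]>15:
            q=P[l==i]; print(n,'red',c[i].round(1),st[i,4],np.nanmedian(q,0).round(4),np.nanmin(q,0).round(3),np.nanmax(q,0).round(3))
    blue=(H>100)&(H<128)&(S>140)&(V>50)
    k,l,st,c=cv2.connectedComponentsWithStats(blue.astype(np.uint8))
    for i in range(1,k):
        if st[i,4]>25:
            q=P[l==i]; print(n,'blue',c[i].round(1),st[i,4],np.nanmedian(q,0).round(4),np.nanmin(q,0).round(3),np.nanmax(q,0).round(3))
    if 1:
        # tray rim
        m=blue&(z>0.095)&(z<0.125)&(x>.3)&(x<.9)&(y<0)&(y>-.45)
        q=P[m]; print('rim n',len(q),np.nanmedian(q[:,2]))
        rect=cv2.minAreaRect(q[:,:2].astype(np.float32)*1000); print(rect)
        # dish
        w=(S<60)&(z>0.004)&(z<0.03)&(x>.3)&(x<.75)&(y<.2)&(y>-.1)
        k,l,st,c=cv2.connectedComponentsWithStats(w.astype(np.uint8))
        for i in range(1,k):
            if st[i,4]>80:
                q=P[l==i]; print('dish',c[i].round(1),st[i,4],np.nanmedian(q,0).round(4),np.nanmin(q,0).round(3),np.nanmax(q,0).round(3), cv2.minEnclosingCircle(q[:,:2].astype(np.float32)))
E
python3 m1.py
python3 - <<'E'
from h import *
for n,b in(('top',(150,160,300,260)),('scene',(310,150,430,260)),('top',(315,150,400,245))):
    im=load(n)['image'][b[1]:b[3],b[0]:b[2],::-1]
    k=min(800//im.shape[1],600//im.shape[0])
    cv2.imwrite(f'pics/z_{n}_{b[0]}.png',cv2.convertScaleAbs(cv2.resize(im,None,fx=k,fy=k,interpolation=cv2.INTER_CUBIC),alpha=1.5))
E
ls pics
```

```text
top red [392.6 157.7] 111 [ 0.7043 -0.3331  0.1524] [ 0.69  -0.369  0.142] [ 0.747 -0.316  0.186]
top red [210.8 220.6] 84 [0.5326 0.1881 0.2032] [0.522 0.173 0.197] [0.546 0.202 0.21 ]
top blue [397.7  79.4] 76 [ 0.9252 -0.3488  0.1951] [ 0.912 -0.362  0.185] [ 0.939 -0.337  0.203]
top blue [317.1  81.8] 108 [ 0.9254 -0.1192  0.1921] [ 0.909 -0.134  0.181] [ 0.944 -0.105  0.202]
top blue [223.2  84. ] 48 [0.925  0.1498 0.1913] [0.913 0.141 0.179] [0.937 0.158 0.2  ]
top blue [356.6 200.5] 2321 [ 0.5905 -0.2384  0.0726] [ 0.498 -0.318  0.037] [ 0.681 -0.154  0.118]
top blue [112.9 218. ] 846 [0.5329 0.3771 0.4633] [0.498 0.342 0.399] [0.571 0.42  0.471]
top blue [186.8 220.7] 50 [0.5327 0.2505 0.2293] [0.516 0.244 0.002] [0.552 0.299 0.235]
rim n 679 0.10748039162915735
((589.9425659179688, -236.19387817382812), (175.8666534423828, 129.69570922851562), 27.66861915588379)
dish [267.5 237.7] 372 [0.4885 0.0375 0.0079] [ 0.42  -0.028  0.004] [0.541 0.095 0.024] ((0.48012980818748474, 0.033019986003637314), 0.0663241520524025)
dish [261.3 268.3] 161 [0.3894 0.0556 0.0133] [0.373 0.011 0.
[... 965 characters left out ...]
0.2  ]
scene blue [193.2 259.1] 82 [ 0.9297 -0.1145  0.19  ] [ 0.913 -0.131  0.185] [ 0.945 -0.1    0.195]
scene blue [278.9 287.4] 38 [0.9286 0.1537 0.1896] [0.917 0.143 0.184] [0.939 0.162 0.196]
rim n 266 0.10570885456537116
((591.4119873046875, -231.94113159179688), (183.67788696289062, 126.32731628417969), 28.96990394592285)
dish [312.3 207.8] 81 [0.3943 0.0655 0.0115] [0.381 0.024 0.004] [0.408 0.106 0.018] ((0.39230144023895264, 0.06515564769506454), 0.04138721898198128)
dish [298.3 214.7] 83 [0.4451 0.023  0.0085] [ 0.423 -0.02   0.004] [0.499 0.097 0.015] ((0.48203155398368835, 0.03819713741540909), 0.05917050316929817)
scene0.png
top0.png
z_scene_310.png
z_top_150.png
z_top_315.png
```

View pics/z_top_150.png

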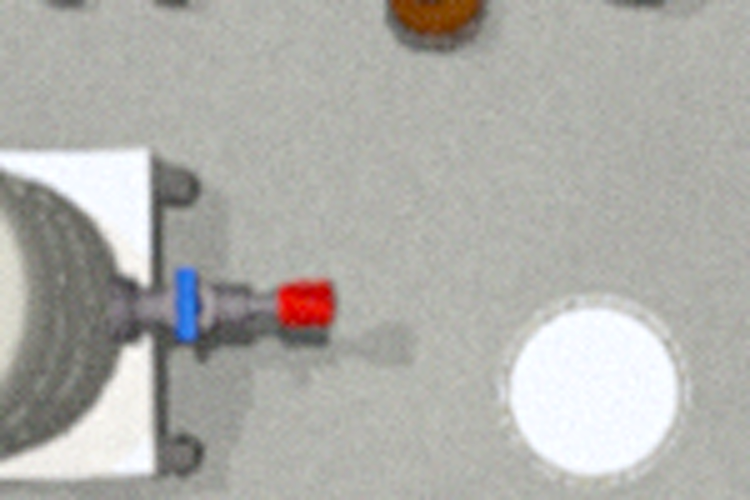

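View pics/z_scene_310.png

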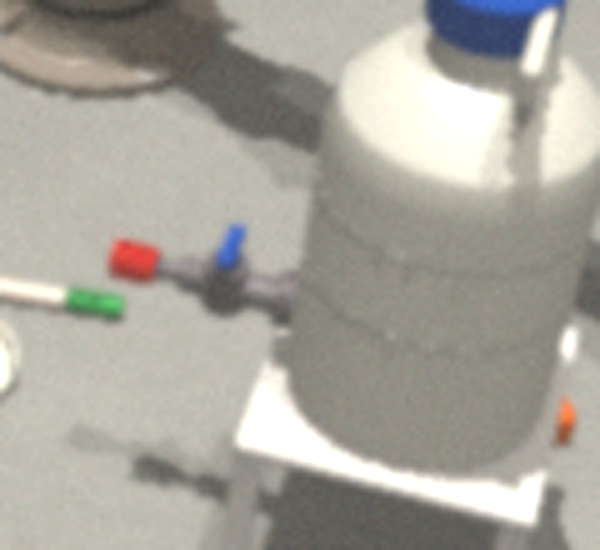

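View pics/z_top_315.png

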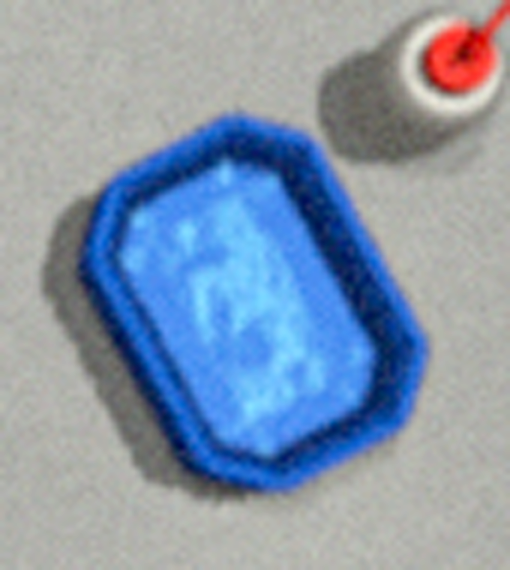

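Emit:
jog_arm(motion=[[1,[0,0,0],[0,7.05,0]],[1,[0,0,0],[0,7.05,0]],[1,[0,0,0],[0,7.05,0]],[1,[0,0,0],[0,7.05,0]],[1,[0,0,0],[0,7.05,0]],[1,[0,0,0],[0,7.05,0]],[1,[0,0,0],[0,7.05,0]],[1,[0,0,0],[0,7.05,0]],[1,[0,0,0],[0,7.05,0]],[1,[0,0,0],[0,0,0]]])

```text
clock: 0.93
tcp_pos: [0.3016, 0.6035, 0.2497]
orientation: [-1.208, 1.212, -1.213]
contact_force: [0.3, -0.2, -0.8]
grip_width: 0.0853
```

```bash
cat > m2.py <<'E'
from h import *
from scipy.optimize import least_squares
# fit tray rim: outline of top face (octagon) from rim-height points seen by both cameras
def octs(hx,hy,b): return np.array([[hx,hy-b],[hx-b,hy],[-hx+b,hy],[-hx,hy-b],[-hx,-hy+b],[-hx+b,-hy],[hx-b,-hy],[hx,-hy+b]])
for n in('top','scene'):
    f=load(n);P=cloud(f);hsv=cv2.cvtColor(f['image'],cv2.COLOR_RGB2HSV);H,S=hsv[...,0],hsv[...,1]
    x,y,z=np.moveaxis(P,-1,0)
    # image-space: project candidate octagon annulus at z=.111 & compare mask of blue silhouette
    K=np.array([[f['fx'],0,f['cx']],[0,f['fy'],f['cy']],[0,0,1]]);Rw=Rm(f['orientation'])
    rv=cv2.Rodrigues(Rw.T)[0];tv=-Rw.T@np.array(f['xyz'])
    blue=((H>100)&(H<128)&(S>110)).astype(np.uint8)
    k,l,st,c=cv2.connectedComponentsWithStats(blue)
    seed=(357,200) if n=='top' else (219,211)
    i=l[seed[1],seed[0]]
    comp=(l==i).astype(np.uint8)
    bx=st[i][:4]
    V=[]
    for zz,sc in((.111,1),(.097,1),(.002,.8)):
        o=octs(.09,.065,.03 if sc==1 else .02)*(1 if sc==1 else 1); 
        if sc!=1:o=octs(.0725,.0475,.02)
        V.append(np.c_[o,np.full(8,zz)])
    V=np.concatenate(V)
    def mask(p):
        c_,s_=np.cos(p[2]),np.sin(p[2]);W=V.copy();W[:,:2]=V[:,:2]@np.array([[c_,s_],[-s_,c_]])+p[:2]
        q=cv2.projectPoints(W,rv,tv,K,np.array([f['k1'],0,0,0.]))[0].reshape(-1,2)
        M=np.zeros(((bx[3]+20)*8,(bx[2]+20)*8),np.uint8)
        hull=cv2.convexHull(((q-[bx[0]-10,bx[1]-10]+.5)*8).astype(np.float32)).astype(np.int32)
        cv2.fillPoly(M,[hull],255); return cv2.resize(M,(bx[2]+20,bx[3]+20),interpolation=cv2.INTER_AREA)/255.
    ob=comp[bx[1]-10:bx[1]+bx[3]+10,bx[0]-10:bx[0]+bx[2]+10].astype(float)
    ob=cv2.morphologyEx(ob,cv2.MORPH_CLOSE,np.ones((5,5)))
    from scipy.optimize import minimize
    g=minimize(lambda p:np.abs(mask([p[0]*.01,p[1]*.01,p[2]*.1])-ob).sum(),[59,-23.5,4.9],method='Nelder-Mead',options=dict(initial_simplex=[[59,-23.5,4.9],[60,-23.5,4.9],[59,-22.5,4.9],[59,-23.5,5.9]]))
    print(n,g.x[0]*.01,g.x[1]*.01,np.degrees(g.x[2]*.1),g.fun,ob.sum(),mask([g.x[0]*.01,g.x[1]*.01,g.x[2]*.1]).sum())
E
python3 m2.py; python3 -c "
from h import *
o=r.get_obs();print(o['clock'],o['tcp_pos'],Rm(o['orientation']).round(4),o['joints'])"
```

```text
0.9333 [0.30162422 0.60352334 0.249728  ] [[-4.5e-03 -2.0e-04  1.0e+00]
 [-1.0e+00 -1.1e-03 -4.5e-03]
 [ 1.1e-03 -1.0e+00 -2.0e-04]] [-1.38514334  0.48582503  0.265295    1.56928389 -0.1371007   1.10586771
 -1.09195463]Traceback (most recent call last):
  File "m2.py", line 32, in <module>
    g=minimize(lambda p:np.abs(mask([p[0]*.01,p[1]*.01,p[2]*.1])-ob).sum(),[59,-23.5,4.9],method='Nelder-Mead',options=dict(initial_simplex=[[59,-23.5,4.9],[60,-23.5,4.9],[59,-22.5,4.9],[59,-23.5,5.9]]))
    res = _minimize_neldermead(fun, x0, args, callback, bounds=bounds,
                               **options)
    fsim[k] = func(sim[k])
              ~~~~^^^^^^^^
    fx = function(np.copy(x), *(wrapper_args + args))
  File "m2.py", line 32, in <lambda>
    g=minimize(lambda p:np.abs(mask([p[0]*.01,p[1]*.01,p[2]*.1])-ob).sum(),[59,-23.5,4.9],method='Nelder-Mead',options=dict(initial_simplex=[[59,-23.5,4.9],[60,-23.5,4.9],[59,-22.5,4.9],[59,-23.5,5.9]]))
                               ~~~~~~~~~~~~~~~~~~~~~~~~~~~~~~~~~^~~
ValueError: operands could not be broadcast together with shapes (440,580) (10,10)
```

Emit:
jog_arm(motion=[[0.8,[0.035,-0.01,-0.016],[0,0,0]],[0.8,[0.035,-0.01,-0.016],[0,0,0]],[0.8,[0.035,-0.01,-0.016],[0,0,0]],[0.8,[0.035,-0.01,-0.016],[0,0,0]],[0.8,[0.035,-0.01,-0.016],[0,0,0]],[0.8,[0.025,0,0.022],[0,0,0]],[0.8,[0.025,0,0.022],[0,0,0]],[0.8,[0.025,0,0.022],[0,0,0]],[0.8,[0.025,0,0.022],[0,0,0]],[0.8,[0.025,0,0.022],[0,0,0]]])

```text
clock: 1.77
tcp_pos: [0.3325, 0.3022, 0.3004]
orientation: [-1.211, 1.206, -1.206]
contact_force: [0.9, 1.0, -0.5]
grip_width: 0.0684
```

```bash
sed -i "s/i=l\[seed\[1\],seed\[0\]\]/w=l[seed[1]-45:seed[1]+45,seed[0]-40:seed[0]+40];i=np.bincount(w[w>0]).argmax()/" m2.py; python3 m2.py
```

```text
top 0.5892930362533838 -0.2346169721413832 27.355577460382666 86.20784313725491 2507.0 2480.666666666667
scene 0.5943292898624201 -0.23038489145155785 28.94885364094316 109.7843137254902 1593.0 1661.8039215686276
```

Emit:
jog_arm(motion=[[0.7,[0.0305,0,0.017],[0,0,0]],[0.7,[0.0305,0,0.017],[0,0,0]],[0.7,[0.0305,0,0.017],[0,0,0]],[0.7,[0.0305,0,0.017],[0,0,0]],[0.7,[0,0,0.0335],[0,0,0]],[0.7,[0,0,0.0335],[0,0,0]],[0.7,[0,0,0.0335],[0,0,0]],[0.7,[0,0,0.0335],[0,0,0]],[0.7,[0,0,0],[0,0,0]],[0.7,[0,0,0],[0,0,0]]])

```text
clock: 2.6
tcp_pos: [0.5348, 0.181, 0.2994]
orientation: [-1.212, 1.208, -1.21]
contact_force: [-0.9, -0.1, 0.3]
grip_width: 0.06
```

Run:
```python
from h import *
o=r.get_obs();print(o['clock'],o['tcp_pos'],Rm(o['orientation']).round(3),r.tip_extent)
for n,b in(('top',(150,150,300,262)),('scene',(290,130,410,220))):
    f=grab(n);P=cloud(f)
    im=f['image'][b[1]:b[3],b[0]:b[2],::-1]
    k=5
    cv2.imwrite(f'pics/a_{n}.png',cv2.convertScaleAbs(cv2.resize(im,None,fx=k,fy=k,interpolation=cv2.INTER_CUBIC),alpha=1.5))
```

```text
2.6 [0.53479092 0.18098181 0.29940736] [[ 0.001 -0.001  1.   ]
 [-1.    -0.002  0.001]
 [ 0.002 -1.    -0.001]] 0.019
```

View pics/a_top.png

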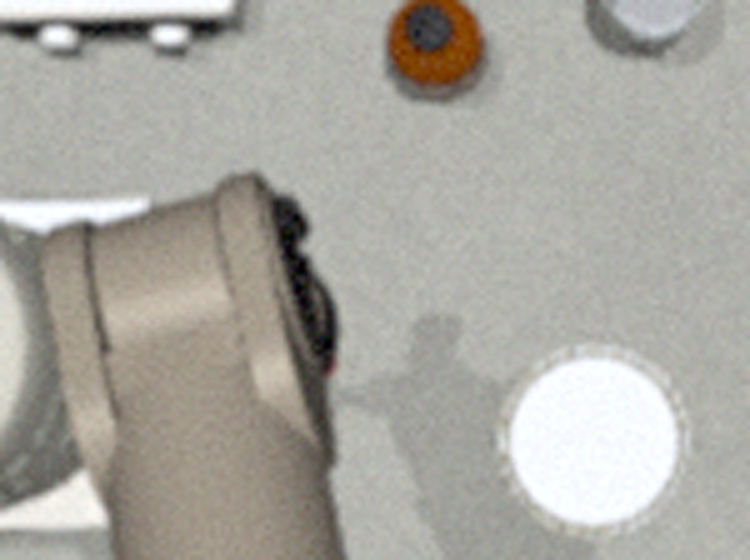

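View pics/a_scene.png

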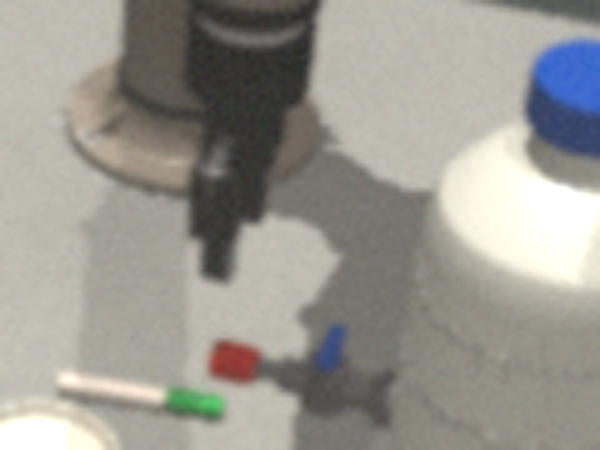

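Run:
```python
from h import *
f=load('top');P=cloud(f)
for row in range(200,250,8):
    print(row,[(c,*(P[row,c]*1000).astype(int)) if np.isfinite(P[row,c,0]) else (c,) for c in range(140,222,8)])
f=load('scene');P=cloud(f)
m=(P[...,1]>.1)&(P[...,1]<.33)&(P[...,2]>.24)&(P[...,0]>.3)
for zz in np.arange(.25,.7,.05):
    q=P[m&(abs(P[...,2]-zz)<.025)]
    if len(q): print(round(zz,2),len(q),q.min(0).round(3),q.max(0).round(3))
```

```text
200 [(140, np.int64(579), np.int64(334), np.int64(390)), (148, np.int64(580), np.int64(320), np.int64(371)), (156, np.int64(585), np.int64(315), np.int64(308)), (164, np.int64(556), np.int64(218), np.int64(643)), (172, np.int64(556), np.int64(203), np.int64(639)), (180, np.int64(555), np.int64(186), np.int64(647)), (188, np.int64(555), np.int64(170), np.int64(646)), (196, np.int64(554), np.int64(154), np.int64(650)), (204, np.int64(554), np.int64(139), np.int64(645)), (212, np.int64(608), np.int64(212), np.int64(-4)), (220, np.int64(607), np.int64(186), np.int64(-1))]
208 [(140, np.int64(559), np.int64(332), np.int64(399)), (148, np.int64(559), np.int64(316), np.int64(386)), (156, np.int64(561), np.int64(303), np.int64(358)), (164, np.int64(540), np.int64(217), np.int64(648)), (172, np.int64(540), np.int64(201), np.int64(648)), (180, np.int64(540), np.int64(186), np.int64(645)), (188, np.int64(539), np.int64(170), np.int64(648)), (196, np.int64(538), np.int64(153), np.int64(656)), (204, np.int64(538), np.int64(137), np.int64(659)), (212, np.int64(542), np.int64(132), np.int64(589)), 
[... 2663 characters left out ...]
5)), (188, np.int64(462), np.int64(164), np.int64(688)), (196, np.int64(462), np.int64(149), np.int64(689)), (204, np.int64(461), np.int64(135), np.int64(683)), (212, np.int64(461), np.int64(122), np.int64(668)), (220, np.int64(454), np.int64(188), np.int64(-1))]
0.25 66 [0.552 0.301 0.24 ] [0.602 0.33  0.275]
0.3 197 [0.494 0.174 0.275] [0.599 0.33  0.325]
0.35 313 [0.472 0.169 0.325] [0.604 0.33  0.375]
0.4 378 [0.506 0.147 0.375] [0.607 0.33  0.425]
0.45 371 [0.521 0.145 0.425] [0.579 0.222 0.475]
0.5 439 [0.529 0.143 0.475] [0.577 0.232 0.525]
0.55 470 [0.528 0.146 0.525] [0.578 0.232 0.575]
0.6 606 [0.512 0.139 0.575] [0.592 0.24  0.625]
0.65 1154 [0.416 0.115 0.625] [0.589 0.238 0.675]
```

The top view shows the arm over the cap with the wrist at y < 0.24, clear of the carboy (y > 0.297). The scene zoom shows the fingers at (217,270) straight above the cap at (235,362). I'll lower onto it.

Emit:
jog_arm(motion=[[0.7,[0,0.025,0],[0,0,0]],[0.7,[0,0.025,0],[0,0,0]],[0.7,[0,0.02,0],[0,0,0]],[0.7,[0,0.015,0],[0,0,0]],[0.7,[0,0.0115,0],[0,0,0]],[0.7,[0,0,0],[0,0,0]],[0.7,[0,0,0],[0,0,0]]])

```text
clock: 3.28
tcp_pos: [0.5332, 0.1818, 0.2041]
orientation: [-1.21, 1.209, -1.208]
contact_force: [-0.3, -0.1, 1.4]
grip_width: 0.0595
```

Run:
```python
from h import *
o=r.get_obs();print(o['clock'],o['tcp_pos'],o['contact_force'])
for n,b in(('scene',(290,130,410,220)),):
    f=grab(n)
    im=f['image'][b[1]:b[3],b[0]:b[2],::-1]
    k=6
    cv2.imwrite(f'pics/b_{n}.png',cv2.convertScaleAbs(cv2.resize(im,None,fx=k,fy=k,interpolation=cv2.INTER_CUBIC),alpha=2))
```

```text
3.2833 [0.53319445 0.18179498 0.20407968] [-0.34345161 -0.05624331  1.40910669]
```

View pics/b_scene.png

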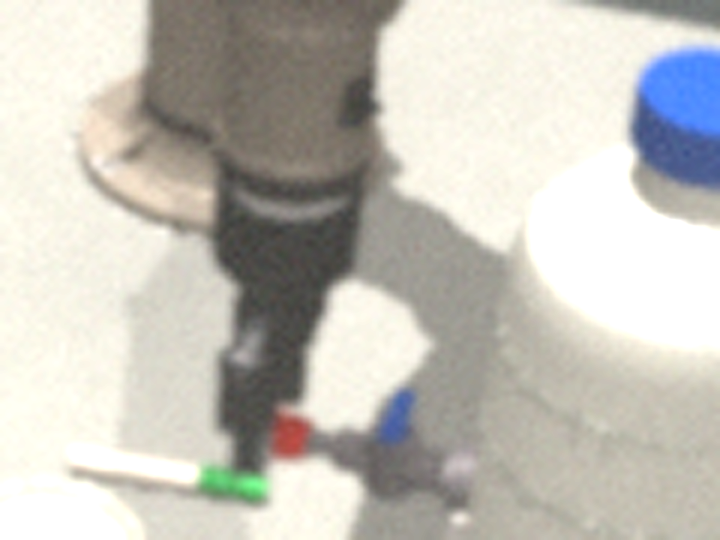

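The near finger (250,440) overlaps the closed half of the cap (290,435). I'll shift 3 mm towards the carboy and close.

Emit:
jog_arm(motion=[[0.7,[-0.003,0.0,0],[0,0,0]],[0.0,[0,0,0],[0,0,0]],[0.0,[0,0,0],[0,0,0]],[0.0,[0,0,0],[0,0,0]],[0.0,[0,0,0],[0,0,0]],[0.0,[0,0,0],[0,0,0]],[0.0,[0,0,0],[0,0,0]],[0.0,[0,0,0],[0,0,0]]], force=40)

```text
clock: 4.0
tcp_pos: [0.5336, 0.1849, 0.2044]
orientation: [-1.209, 1.21, -1.209]
contact_force: [-1.8, -0.2, 6.3]
grip_width: 0.0239
```

Emit:
jog_arm(motion=[[0,[0.005,0,0],[0,0,0]],[0,[0.006,0,0],[0,0,0]],[0,[0.008,0,0],[0,0,0]],[0,[0.01,0,0],[0,0,0]],[0,[0.012,0,0],[0,0,0]],[0,[0.012,0,0],[0,0,0]],[0,[0,0,0],[0,0,0]]])

```text
clock: 4.58
tcp_pos: [0.5337, 0.1275, 0.2039]
orientation: [-1.208, 1.212, -1.214]
contact_force: [-0.3, -0.4, 1.2]
grip_width: 0.0238
```

Run:
```python
from h import *
o=r.get_obs();print(o['clock'],o['tcp_pos'],o['contact_force'])
for n,b in(('scene',(280,140,400,230)),):
    f=grab(n)
    im=f['image'][b[1]:b[3],b[0]:b[2],::-1]
    k=6
    cv2.imwrite(f'pics/c_{n}.png',cv2.convertScaleAbs(cv2.resize(im,None,fx=k,fy=k,interpolation=cv2.INTER_CUBIC),alpha=2))
```

```text
4.5833 [0.53373785 0.12753602 0.20390724] [-0.31938771 -0.44168488  1.16109624]
```

View pics/c_scene.png

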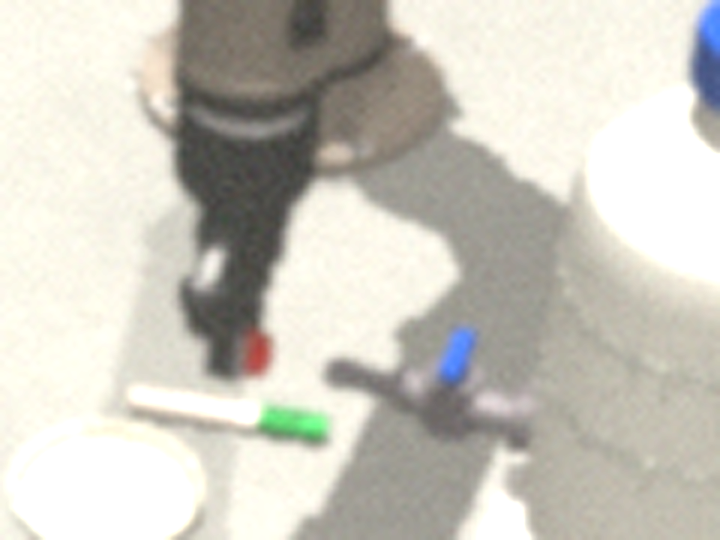

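The scene zoom shows the red cap held between the fingers at (258,352) and the bare outlet end at (330,370). On to the dish.

Emit:
jog_arm(motion=[[0,[0.0235,0.01,-0.0133],[0,0,0]],[0,[0.0235,0.03,-0.0133],[0,0,0]],[0,[0.0235,0.03,-0.0133],[0,0,0]],[0,[0.0235,0.03,-0.0133],[0,0,0]],[0,[0,0.03,0],[0,0,0]],[0,[0,0.025,0],[0,0,0]],[0,[0,0.012,0],[0,0,0]],[0,[0,0.007,0],[0,0,0]],[0,[0,0,0],[0,0,0]],[0,[0,0,0],[0,0,0]]])

```text
clock: 5.47
tcp_pos: [0.4809, 0.0378, 0.03]
orientation: [-1.209, 1.209, -1.21]
contact_force: [0.0, 0.3, -0.9]
grip_width: 0.0244
```

Run:
```python
from h import *
o=r.get_obs();print(o['clock'],o['tcp_pos'],o['contact_force'])
for n,b in(('scene',(260,140,380,230)),):
    f=grab(n)
    im=f['image'][b[1]:b[3],b[0]:b[2],::-1]
    k=6
    cv2.imwrite(f'pics/d_{n}.png',cv2.convertScaleAbs(cv2.resize(im,None,fx=k,fy=k,interpolation=cv2.INTER_CUBIC),alpha=1.6))
```

```text
5.4667 [0.48089811 0.03776247 0.03003183] [ 0.02472943  0.34336672 -0.88966067]
```

View pics/d_scene.png

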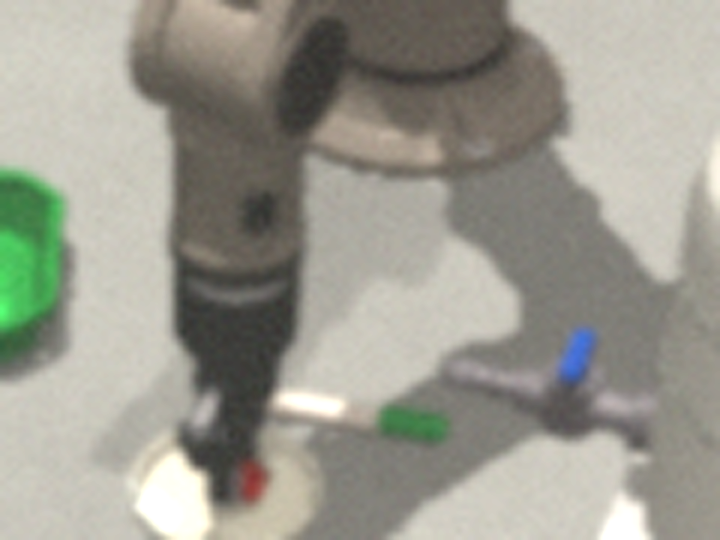

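The cap (252,482) is over the middle of the dish. I'll lower it a touch and release.

Emit:
jog_arm(motion=[[0,[0,0.003,0],[0,0,0]],[0,[0,0,0],[0,0,0]],[0.4,[0,0,0],[0,0,0]],[0.4,[0,0,0],[0,0,0]],[0.5,[0,0,0],[0,0,0]],[0.5,[0,0,0],[0,0,0]],[0.5,[0,-0.01,0],[0,0,0]],[0.5,[0,-0.03,0],[0,0,0]],[0.5,[0,-0.04,0],[0,0,0]],[0.5,[0,-0.04,0],[0,0,0]]])

```text
clock: 6.35
tcp_pos: [0.4795, 0.037, 0.1481]
orientation: [-1.211, 1.211, -1.21]
contact_force: [1.9, 1.0, 1.1]
grip_width: 0.0427
```

Emit:
jog_arm(motion=[[0.5,[0,-0.04,0],[0,7,0]],[0.5,[0,-0.02,0],[0,-7,0]],[0.5,[0.04,0,0],[0,0,0]],[0.5,[0.04,0,0],[0,0,0]],[0.5,[0.04,0,0],[0,0,0]],[0.5,[0.04,0,0],[0,0,0]],[0.5,[0,0,0],[0,0,0]]])

```text
clock: 6.93
tcp_pos: [0.4791, -0.1311, 0.2084]
orientation: [-1.204, 1.215, -1.221]
contact_force: [-0.1, -0.7, 0.7]
grip_width: 0.0426
```

Run:
```python
from h import *
o=r.get_obs();print(o['clock'],o['tcp_pos'],o['contact_force'],o['grip_width'])
f=grab('scene','e_scene.png');f=grab('top','e_top.png')
for n,b in(('scene',(250,170,370,260)),('top',(220,190,340,280))):
    im=load(n)['image'][b[1]:b[3],b[0]:b[2],::-1]
    cv2.imwrite(f'pics/e2_{n}.png',cv2.convertScaleAbs(cv2.resize(im,None,fx=6,fy=6,interpolation=cv2.INTER_CUBIC),alpha=1.3))
    f=load(n);P=cloud(f);hsv=cv2.cvtColor(f['image'],cv2.COLOR_RGB2HSV)
    m=((hsv[...,0]<6)|(hsv[...,0]>172))&(hsv[...,1]>130)&(P[...,2]<.06)&(abs(P[...,1])<.2)
    print(n,m.sum(),P[m].mean(0))
```

```text
6.9333 [ 0.47907876 -0.13110292  0.20835965] [-0.10971098 -0.7014565   0.73560532] 0.042624180287927325
scene 36 [0.48992114 0.04764211 0.02071899]
top 54 [0.48302319 0.04224324 0.02506969]
```

View pics/e2_scene.png

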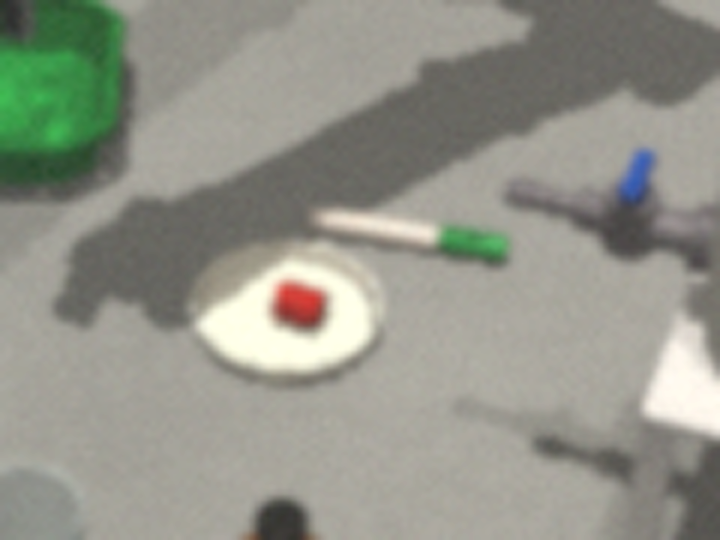

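View pics/e_top.png

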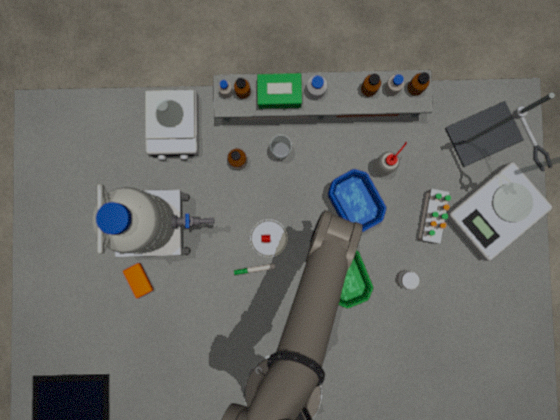

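The cap lies in the dish: scene zoom (300,305), top picture (266,238). Dish and marker have not moved. Next I'll turn the tool to match corner2's bevel.

Emit:
jog_arm(motion=[[0.5,[0,0,0],[0,-7,0]],[0.5,[0,0,0],[0,-7,0]],[0.5,[0,0,0],[0,-7,0]],[0.5,[0,0,0],[0,-7,0]],[0.5,[0,0,0],[0,-7,0]],[0.5,[0,0,0],[0,-7,0]],[0.5,[0,0,0],[0,-7,0]],[0.5,[0,0,0],[0,-7,0]],[0.5,[0,0,0],[0,-7,0]],[0.5,[0,0,0],[0,-7,0]]])

```text
clock: 7.87
tcp_pos: [0.4804, -0.1205, 0.207]
orientation: [-1.554, 0.268, -0.267]
contact_force: [0.3, -0.4, -0.1]
grip_width: 0.0428
```

Emit:
jog_arm(motion=[[0.5,[0.0236,0,-0.03],[0,-3,0]],[0.5,[0.0236,0,-0.03],[0,0,0]],[0.5,[0.0236,0,-0.03],[0,0,0]],[0.5,[0.0236,0,-0.03],[0,0,0]],[0.5,[0.0236,0,-0.03],[0,0,0]],[0.5,[0,0,0],[0,0,0]],[0.5,[0,0,0],[0,0,0]]])

```text
clock: 8.45
tcp_pos: [0.5478, -0.3016, 0.2066]
orientation: [-1.559, 0.235, -0.234]
contact_force: [-0.9, 0.3, -0.5]
grip_width: 0.0426
```

Run:
```python
from h import *
o=r.get_obs();print(o['clock'],o['tcp_pos'],o['contact_force'],o['grip_width'],o['joints'])
M=Rm(o['orientation']);print(M.round(3),np.degrees(np.arctan2(M[1,2],M[0,2])))
f0=load('top')
f=grab('scene','f_scene.png');f=grab('top','f_top.png')
for n,b in(('scene',(170,150,290,240)),('top',(310,150,430,240))):
    im=load(n)['image'][b[1]:b[3],b[0]:b[2],::-1]
    cv2.imwrite(f'pics/f2_{n}.png',cv2.convertScaleAbs(cv2.resize(im,None,fx=6,fy=6,interpolation=cv2.INTER_CUBIC),alpha=1.6))
# rim top from e_top-time cloud
P=cloud(f0);th=np.radians(28);d=P[...,:2]-[.589,-.2355]
u=d[...,0]*np.cos(th)+d[...,1]*np.sin(th);v=-d[...,0]*np.sin(th)+d[...,1]*np.cos(th)
m=((abs(abs(u)-.0855)<.003)&(abs(v)<.035))|((abs(abs(v)-.0605)<.003)&(abs(u)<.06))
z=P[...,2][m];z=z[z>.09];print('rim z',len(z),np.percentile(z,[10,50,90]))
m2=(P[...,2]<.02)&(P[...,0]>.55)&(P[...,0]<.8)&(P[...,1]<.15)&(P[...,1]>-.05); print('bench',np.median(P[...,2][m2]))
m3=(P[...,2]>.06)&(P[...,2]<.13)&(P[...,1]<-.36)&(P[...,1]>-.5)&(P[...,0]>.4)&(P[...,0]<.68);print('rack',P[m3].min(0),P[m3].max(0))
```

```text
8.45 [ 0.54778577 -0.3016293   0.20657988] [-0.89088261  0.32172582 -0.50289595] 0.04255705699935398 [ 0.0357851   0.47499649  0.50090907  1.74941932 -0.26548865  0.98546083
  1.91043452]
[[ 0.956 -0.001  0.294]
 [-0.294 -0.001  0.956]
 [-0.001 -1.    -0.001]] 72.8995943734348
rim z 261 [0.10215798 0.1090858  0.11345116]
bench -0.0003963331180815155
rack [ 0.45723369 -0.49998379  0.06000693] [ 0.61961643 -0.44018577  0.11063215]
```

View pics/f2_scene.png

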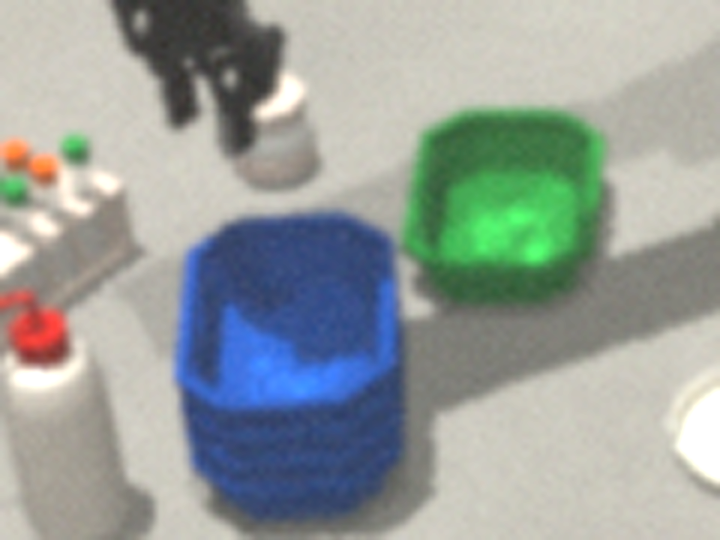

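View pics/f2_top.png

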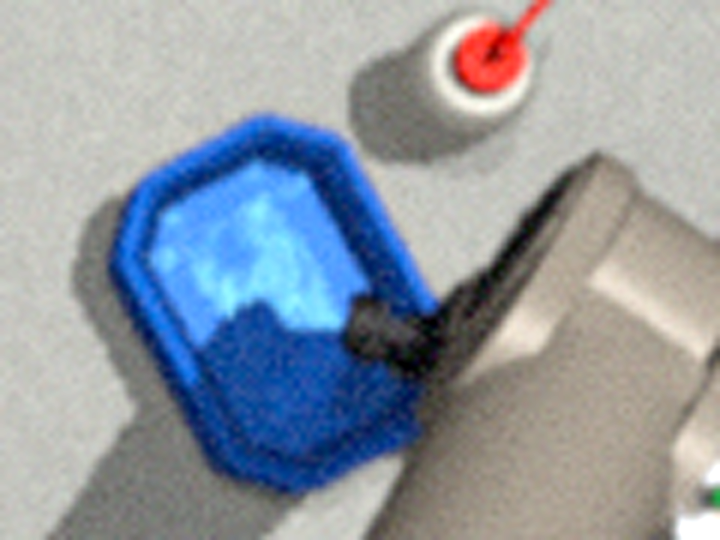

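```bash
cat > ov.py <<'E'
from h import *
import sys
def octs(hx,hy,b): return np.array([[hx,hy-b],[hx-b,hy],[-hx+b,hy],[-hx,hy-b],[-hx,-hy+b],[-hx+b,-hy],[hx-b,-hy],[hx,-hy+b]])
p=[float(a) for a in sys.argv[1:4]]
out=[]
for n,b in(('scene',(190,175,250,245)),('top',(315,160,395,245))):
    f=load(n);K=np.array([[f['fx'],0,f['cx']],[0,f['fy'],f['cy']],[0,0,1]]);Rw=Rm(f['orientation'])
    k=8 if n=='scene' else 7
    im=cv2.convertScaleAbs(cv2.resize(f['image'][b[1]:b[3],b[0]:b[2],::-1],None,fx=k,fy=k,interpolation=cv2.INTER_CUBIC),alpha=1.8)
    th=np.radians(p[2]);A=np.array([[np.cos(th),np.sin(th)],[-np.sin(th),np.cos(th)]])
    for o in(octs(.09,.065,.0297),octs(.081,.056,.0247)):
        W=np.c_[o@A+p[:2],np.full(8,.111)]
        q=cv2.projectPoints(W,cv2.Rodrigues(Rw.T)[0],-Rw.T@np.array(f['xyz']),K,np.array([f['k1'],0,0,0.]))[0].reshape(-1,2)
        cv2.polylines(im,[((q-b[:2]+.5)*k).astype(int)],True,(0,255,255),1)
    h=560;im=im[:h];out.append(cv2.copyMakeBorder(im,0,h-im.shape[0],0,0,cv2.BORDER_CONSTANT))
im=np.hstack(out);im=im[:,:1040];s=800/im.shape[1];cv2.imwrite('pics/'+sys.argv[4],cv2.resize(im,None,fx=s,fy=s) if s<1 else im)
E
python3 ov.py .589 -.2355 28 ov1.png
```

```text
(no output)
```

View pics/ov1.png

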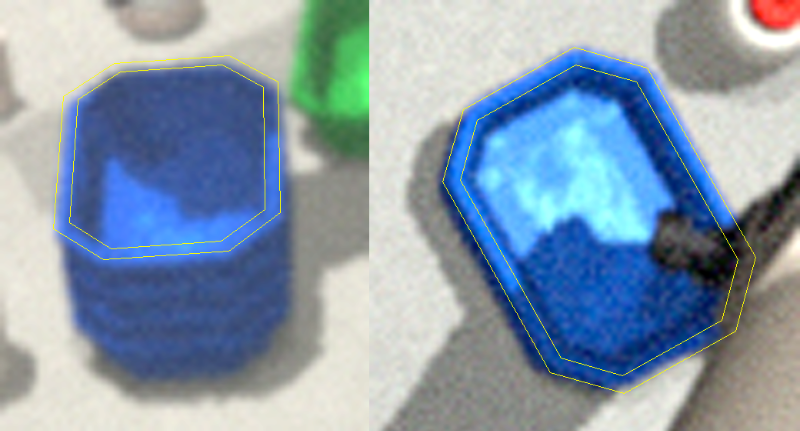

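Scene picture: outer finger at (180,110), inner at (240,140) beyond the tray's far-left bevel (215,225). The overlaid outline fits the top view exactly and is about 1 px off in the scene view, so I use the average. Lowering over the bevel.

Emit:
jog_arm(motion=[[0.5,[0.003,0.02,-0.007],[0,0,0]],[0.5,[0,0.025,0],[0,0,0]],[0.5,[0,0.02,0],[0,0,0]],[0.5,[0,0.015,0],[0,0,0]],[0.5,[0,0.006,0],[0,0,0]],[0.5,[0,0,0],[0,0,0]],[0.5,[0,0,0],[0,0,0]]])

```text
clock: 9.13
tcp_pos: [0.5488, -0.3074, 0.1214]
orientation: [-1.558, 0.232, -0.232]
contact_force: [1.0, 0.0, 0.2]
grip_width: 0.043
```

Run:
```python
from h import *
o=r.get_obs();print(o['clock'],o['tcp_pos'],o['contact_force'],o['grip_width'])
f=grab('scene');f=grab('top')
for n,b in(('scene',(180,150,260,210)),('top',(330,160,410,220))):
    im=load(n)['image'][b[1]:b[3],b[0]:b[2],::-1]
    cv2.imwrite(f'pics/g_{n}.png',cv2.convertScaleAbs(cv2.resize(im,None,fx=9,fy=9,interpolation=cv2.INTER_CUBIC),alpha=2))
```

```text
9.1333 [ 0.54880238 -0.30736318  0.12140173] [0.97169931 0.02698968 0.2225199 ] 0.04297554839613201
```

View pics/g_scene.png

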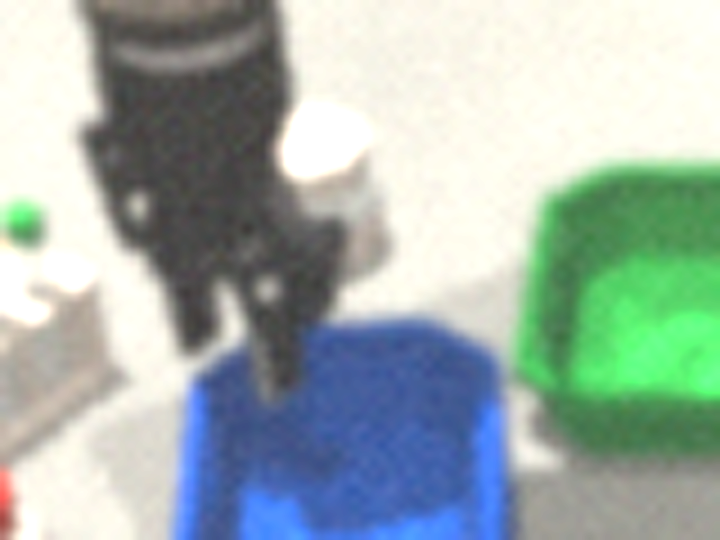

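The fingers straddle the bevel: outer (195,330), inner (278,375). Lowering 5 mm and closing.

Emit:
jog_arm(motion=[[0.5,[0,0.005,0],[0,0,0]],[0.35,[0,0,0],[0,0,0]],[0.25,[0,0,0],[0,0,0]],[0.18,[0,0,0],[0,0,0]],[0.12,[0,0,0],[0,0,0]],[0,[0,0,0],[0,0,0]],[0,[0,0,0],[0,0,0]],[0,[0,0,0],[0,0,0]],[0,[0,0,0],[0,0,0]]], force=60)

```text
clock: 9.98
tcp_pos: [0.5485, -0.3093, 0.1163]
orientation: [-1.559, 0.233, -0.235]
contact_force: [-0.6, -2.8, 5.2]
grip_width: 0.0097
```

```bash
python3 - <<'E'
from h import *
o=r.get_obs();print(o['clock'],o['tcp_pos'],o['contact_force'],o['moment'],o['grip_width'])
M=Rm(o['orientation']);print(M.round(3))
f=grab('scene');f=grab('top')
for n,b in(('scene',(180,150,260,210)),('top',(310,150,430,240))):
    im=load(n)['image'][b[1]:b[3],b[0]:b[2],::-1];k=720//im.shape[1]
    cv2.imwrite(f'pics/h_{n}.png',cv2.convertScaleAbs(cv2.resize(im,None,fx=k,fy=k,interpolation=cv2.INTER_CUBIC),alpha=2))
# peel plan: tray frame yaw 28, pivot (65,40,20) grip corner2
th=np.radians(28);Rz=R.from_euler('z',th).as_matrix()
c=np.array([.59,-.234,.066]);piv=c+Rz@[.065,.040,.020]
d=Rz@np.array([137,87,0.]);d/=np.linalg.norm(d)
ax=np.cross([0,0,1],d) # rot that lifts -d side: 
T=o['tcp_pos']
q=R.from_rotvec(ax*.01).apply(T-piv)-(T-piv); print('lift sign',q)
a=ax if q[2]>0 else -ax
pos=T.copy();cur=M.copy()
for i in range(4):
    rot=R.from_rotvec(a*np.radians(3))
    new=piv+rot.apply(pos-piv)
    print('tool shift',(cur.T@(new-pos)*1000).round(2),'turn deg',(cur.T@a*3).round(2))
    pos=new;cur=rot.as_matrix()@cur
E
python3 m2.py
```

```text
9.9833 [ 0.54850521 -0.30933842  0.1162957 ] [-0.58838834 -2.82409709  5.24487436] [-0.20214532 -0.03971273 -0.10805726] 0.009703864429610569
[[ 0.956  0.001  0.293]
 [-0.293 -0.001  0.956]
 [ 0.001 -1.    -0.001]]
lift sign [0.00015357 0.00027052 0.00162163]
tool shift [ 0.4  -8.45  1.76] turn deg [-2.93 -0.    0.65]
tool shift [ 0.4  -8.45  1.76] turn deg [-2.93 -0.    0.65]
tool shift [ 0.4  -8.45  1.76] turn deg [-2.93 -0.    0.65]
tool shift [ 0.4  -8.45  1.76] turn deg [-2.93 -0.    0.65]
top 0.5896841147231097 -0.2318922896254861 25.25839446461099 263.878431372549 2297.0 2477.270588235294
scene 0.5979510419434805 -0.22737182804102485 29.637204484534863 155.78823529411767 1553.0 1669.5019607843137
```

View pics/h_scene.png

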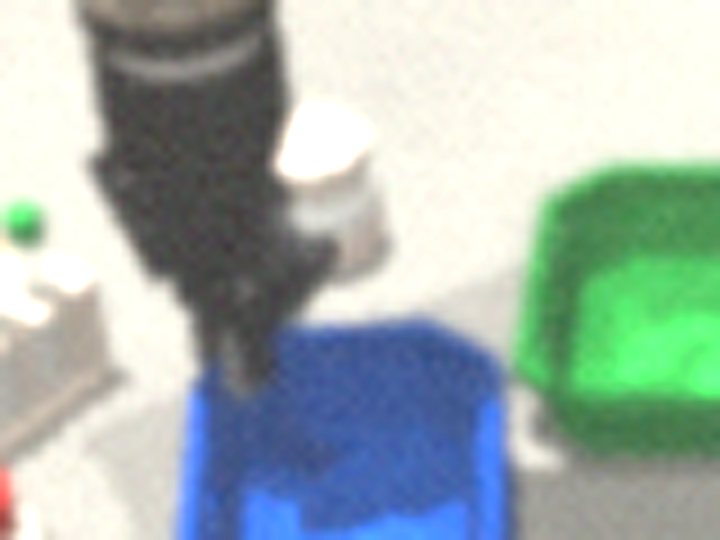

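Finger opening is 9.7 mm, so the rim is held at (245,370). Peel by tilting about the opposite corner.

Emit:
jog_arm(motion=[[0,[0,0,0],[0,0,0]],[0,[0.0004,-0.0085,0.0018],[-2.9,0,0.65]],[0,[0.0004,-0.0085,0.0018],[-2.9,0,0.65]],[0,[0.0004,-0.0085,0.0018],[-2.9,0,0.65]],[0,[0.0004,-0.0085,0.0018],[-2.9,0,0.65]],[0,[0,0,0],[0,0,0]],[0,[0,0,0],[0,0,0]],[0,[0,0,0],[0,0,0]]], force=90)

```text
clock: 10.75
tcp_pos: [0.5529, -0.3001, 0.1489]
orientation: [-1.751, 0.3, -0.178]
contact_force: [-0.2, -1.7, 2.9]
grip_width: 0.0081
```

Run:
```python
from h import *
o=r.get_obs();print(o['clock'],o['tcp_pos'],o['contact_force'],o['moment'],o['grip_width'])
M=Rm(o['orientation']);print(M.round(3))
f=grab('scene');f=grab('top')
for n,b in(('scene',(170,140,290,240)),('top',(310,150,430,240))):
    im=load(n)['image'][b[1]:b[3],b[0]:b[2],::-1];k=720//im.shape[1]
    cv2.imwrite(f'pics/i_{n}.png',cv2.convertScaleAbs(cv2.resize(im,None,fx=k,fy=k,interpolation=cv2.INTER_CUBIC),alpha=2))
```

```text
10.75 [ 0.55287822 -0.30006019  0.1488611 ] [-0.18893191 -1.74757613  2.91894001] [ 0.24767833 -0.2706401  -0.05237538] 0.008089554607544012
[[ 0.954 -0.102  0.283]
 [-0.297 -0.178  0.938]
 [-0.045 -0.979 -0.201]]
```

View pics/i_scene.png

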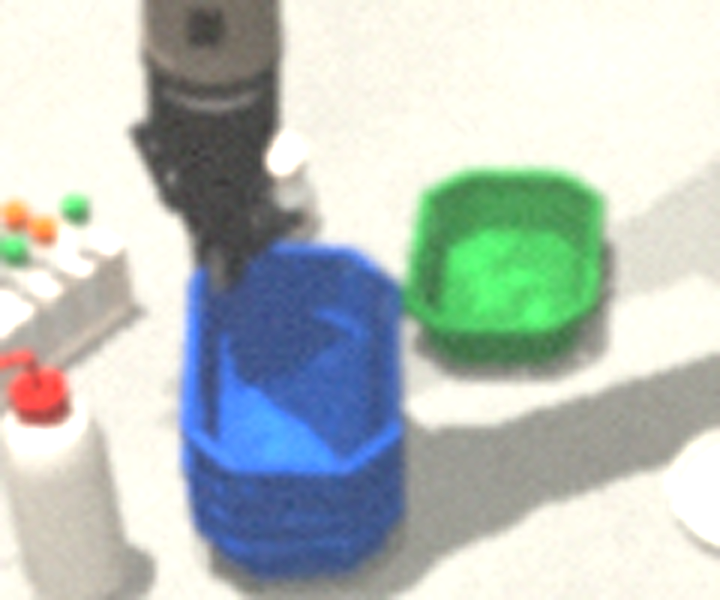

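View pics/i_top.png

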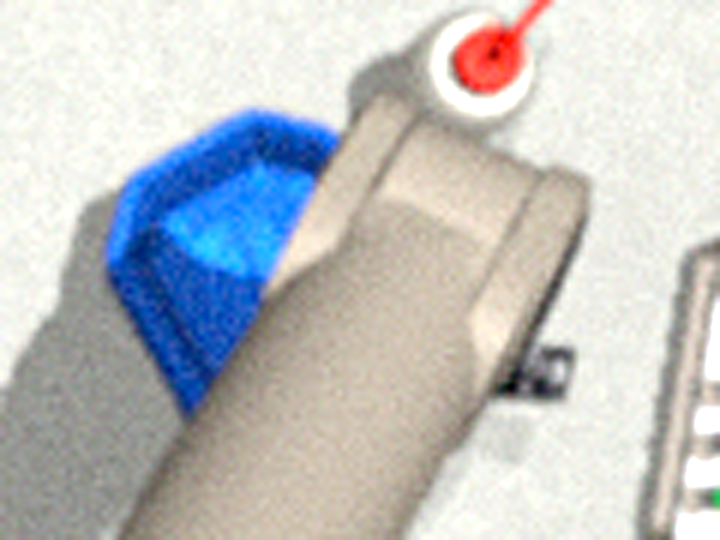

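```bash
cat > tilt.py <<'E'
from h import *
for n in('scene','top'):
    f=load(n);P=cloud(f);hsv=cv2.cvtColor(f['image'],cv2.COLOR_RGB2HSV);H,S,V=[hsv[...,i].astype(int) for i in range(3)]
    b=(H>100)&(H<128)&(S>110)&(P[...,0]>.45)&(P[...,0]<.72)&(P[...,1]>-.34)&(P[...,1]<-.1)
    lit=cv2.erode((b&(V>130)).astype(np.uint8),np.ones((3,3)))>0
    k,l,st,c=cv2.connectedComponentsWithStats(lit.astype(np.uint8))
    i=1+np.argmax(st[1:,4]);q=P[l==i]
    for _ in range(4):
        A=np.c_[q[:,:2],np.ones(len(q))];s,_r,_,_=np.linalg.lstsq(A,q[:,2],rcond=None);e=q[:,2]-A@s;q=q[abs(e)<2*e.std()+1e-4]
    nn=np.array([-s[0],-s[1],1]);nn/=np.linalg.norm(nn)
    print(n,c[i],len(q),'normal',nn.round(3),'tilt',np.arccos(nn[2]).round(3),'mean',q.mean(0).round(3),e.std())
    rim=P[b];
    for zz in(.05,.1,.11,.12,.13,.14,.15):
        pass
    # rim height profile along diagonal
    d=np.array([np.cos(np.radians(28+32.4)),np.sin(np.radians(28+32.4))])
    t=(rim[:,:2]-[.59,-.234])@d
    for a in np.arange(-.1,.1,.02):
        z=rim[(t>a)&(t<a+.02),2]
        if len(z)>5: print('  t',round(a,2),len(z),np.percentile(z,[5,97]).round(3))
E
python3 tilt.py
```

```text
scene [213.49484536 212.25773196] 88 normal [0.029 0.168 0.985] tilt 0.171 mean [ 0.624 -0.235  0.078] 0.0020484827302179654
  t -0.08 140 [0.094 0.139]
  t -0.06 196 [0.088 0.136]
  t -0.04 196 [0.083 0.133]
  t -0.02 181 [0.079 0.126]
  t 0.0 193 [0.074 0.123]
  t 0.02 168 [0.05  0.119]
  t 0.04 163 [0.016 0.115]
  t 0.06 209 [0.014 0.109]
  t 0.08 239 [0.035 0.107]
top [350.17127072 186.79558011] 158 normal [0.122 0.189 0.974] tilt 0.227 mean [ 0.634 -0.221  0.074] 0.0026613673032997386
  t 0.0 165 [0.071 0.121]
  t 0.02 332 [0.069 0.121]
  t 0.04 279 [0.066 0.117]
  t 0.06 212 [0.063 0.114]
  t 0.08 84 [0.015 0.113]
```

The floor-plane fits give a tilt of about 0.2 rad, with the raised corner's rim near 0.14 and the opposite one near 0.111. In the picture the lower trays stand upright. Now a vertical lift with the tilt kept.

Emit:
jog_arm(motion=[[0,[-0.0003,-0.0059,-0.0012],[0,0,0]],[0,[-0.0005,-0.0098,-0.002],[0,0,0]],[0,[-0.0005,-0.0098,-0.002],[0,0,0]],[0,[-0.0005,-0.0098,-0.002],[0,0,0]],[0,[-0.0005,-0.0098,-0.002],[0,0,0]],[0,[-0.0009,-0.0196,-0.004],[0,0,0]],[0,[-0.0009,-0.0196,-0.004],[0,0,0]],[0,[-0.0009,-0.0196,-0.004],[0,0,0]],[0,[0,0,0],[0,0,0]]])

```text
clock: 11.6
tcp_pos: [0.5547, -0.3011, 0.2601]
orientation: [-1.752, 0.295, -0.184]
contact_force: [0.2, -1.5, -0.2]
grip_width: 0.0081
```

Run:
```python
from h import *
o=r.get_obs();print(o['clock'],o['tcp_pos'],o['contact_force'],o['moment'],o['grip_width'],o['joints'])
M=Rm(o['orientation']);print(M.round(3))
f=grab('scene');f=grab('top')
for n,b in(('scene',(150,110,290,240)),('top',(310,140,430,240))):
    im=load(n)['image'][b[1]:b[3],b[0]:b[2],::-1];k=4
    cv2.imwrite(f'pics/j_{n}.png',cv2.convertScaleAbs(cv2.resize(im,None,fx=k,fy=k,interpolation=cv2.INTER_CUBIC),alpha=2))
```

```text
11.6 [ 0.55470069 -0.30108152  0.2600947 ] [ 0.24430702 -1.46045132 -0.1590423 ] [ 0.11762249 -0.13884544  0.0174373 ] 0.008062040706933168 [-0.17086675  0.46710764  0.65384693  1.69012295 -0.08109489  1.08355763
  1.7419427 ]
[[ 0.954 -0.095  0.284]
 [-0.297 -0.181  0.938]
 [-0.038 -0.979 -0.201]]
```

View pics/j_scene.png

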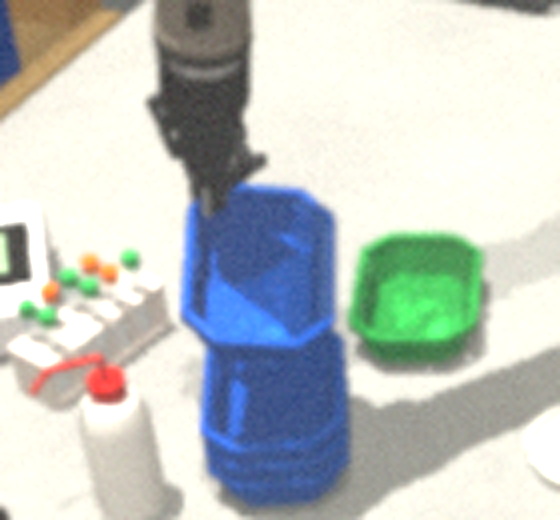

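View pics/j_top.png

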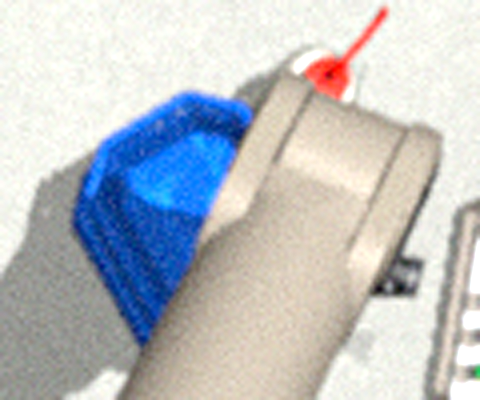

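The top tray is free at (260,265) in the scene zoom, and the other three stand at (275,430). Levelling it, then checking.

Emit:
jog_arm(motion=[[0,[0,0,0],[2.9,0,-0.65]],[0,[0,0,0],[2.9,0,-0.65]],[0,[0,0,0],[2.9,0,-0.65]],[0,[0,0,0],[2.9,0,-0.65]],[0,[0,0,0],[0,0,0]],[0,[-0.01,0,0.02],[0,0,0]],[0,[-0.017,0,0.035],[0,0,0]],[0,[-0.017,0,0.035],[0,0,0]],[0,[-0.017,0,0.035],[0,0,0]],[0,[0,0,0],[0,0,0]]])

```text
clock: 12.53
tcp_pos: [0.5308, -0.1526, 0.2534]
orientation: [-1.555, 0.228, -0.221]
contact_force: [0.9, 0.5, -1.6]
grip_width: 0.0076
```

Run:
```python
from h import *
o=r.get_obs();print(o['clock'],o['tcp_pos'],o['contact_force'],o['moment'],o['grip_width'])
M=Rm(o['orientation']);print(M.round(3))
f=grab('scene');f=grab('top')
for n,b in(('scene',(150,100,320,240)),('top',(280,140,430,250))):
    im=load(n)['image'][b[1]:b[3],b[0]:b[2],::-1];k=4
    cv2.imwrite(f'pics/k_{n}.png',cv2.convertScaleAbs(cv2.resize(im,None,fx=k,fy=k,interpolation=cv2.INTER_CUBIC),alpha=2))
```

```text
12.5333 [ 0.53084172 -0.15264942  0.25344955] [ 0.89632366  0.50243738 -1.56387199] [ 0.01836155  0.03349776 -0.00545721] 0.007553169357003907
[[ 0.959 -0.004  0.282]
 [-0.282  0.004  0.959]
 [-0.005 -1.     0.003]]
```

View pics/k_scene.png

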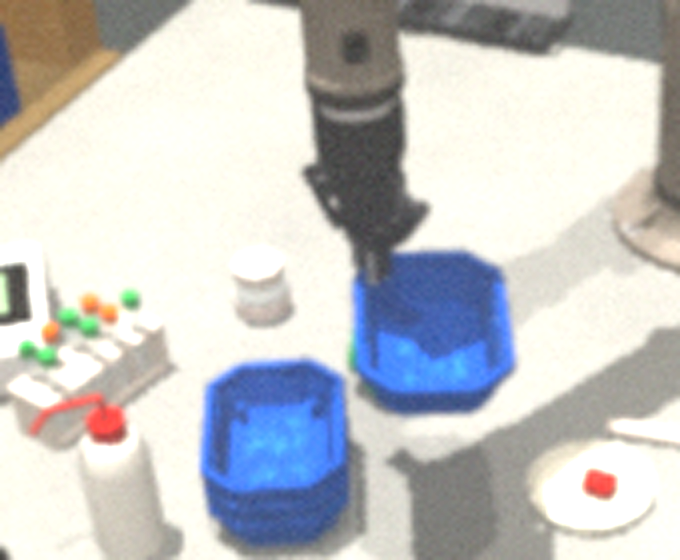

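View pics/k_top.png

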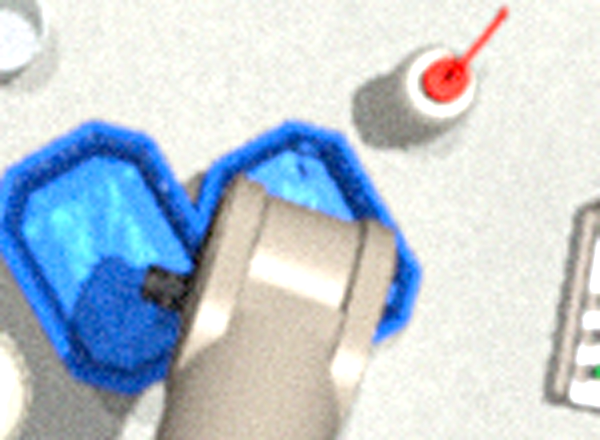

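```bash
cat > held.py <<'E'
from h import *
import sys
o=r.get_obs();T=o['tcp_pos'];M=Rm(o['orientation']);zy=np.arctan2(M[1,2],M[0,2])
from scipy.optimize import least_squares
for n in('scene','top'):
    f=load(n);P=cloud(f);hsv=cv2.cvtColor(f['image'],cv2.COLOR_RGB2HSV);H,S,V=[hsv[...,i].astype(int) for i in range(3)]
    c0=T[:2]+.086*np.array([np.cos(zy-np.radians(12)),np.sin(zy-np.radians(12))])
    b=(H>100)&(H<128)&(S>110)&(np.hypot(P[...,0]-c0[0],P[...,1]-c0[1])<.125)&(P[...,2]>T[2]-.075)&(P[...,2]<T[2]+.03)
    q=P[b]
    lit=cv2.erode((b&(P[...,2]<T[2]-.03)).astype(np.uint8),np.ones((3,3)))>0
    g=P[lit]
    for _ in range(6):
        A=np.c_[g[:,:2]-c0,np.ones(len(g))];s=np.linalg.lstsq(A,g[:,2],rcond=None)[0];e=g[:,2]-A@s;g=g[abs(e)<1.5*e.std()+5e-4]
    print(n,len(q),'floor slope',s.round(3),'tilt',np.hypot(*s[:2]).round(3),len(g),e.std())
    # rim top: plane fit of upper points
    u=q[q[:,2]>T[2]-.02]
    for _ in range(8):
        A=np.c_[u[:,:2]-c0,np.ones(len(u))];s=np.linalg.lstsq(A,u[:,2],rcond=None)[0];e=u[:,2]-A@s;u=u[(e>-.004)]
    print('   rim plane',s.round(3),len(u),'minrect',cv2.minAreaRect((u[:,:2]*1000).astype(np.float32)))
print('tcp',T,'exp centre',c0)
E
python3 held.py
```

```text
scene 1274 floor slope [-0.034 -0.066  0.197] tilt 0.074 395 0.0015772898071155974
   rim plane [-0.011 -0.056  0.239] 150 minrect ((576.1742553710938, -71.73860168457031), (177.15367126464844, 124.60768127441406), 26.76829719543457)
top 2372 floor slope [-0.018 -0.072  0.198] tilt 0.075 919 0.0019246406246153298
   rim plane [-0.022 -0.06   0.241] 324 minrect ((572.162841796875, -81.5766372680664), (176.2292022705078, 128.97332763671875), 28.43824577331543)
tcp [ 0.53126983 -0.15958388  0.25446232] exp centre [ 0.57260143 -0.08416705]
```

Both cameras agree that the tray is held with its centre near (0.573, -0.083) and a droop of about 0.07 rad towards its far side. The lower stack is unmoved. I'll carry it over with a firmer grip and then trim the level.

Emit:
jog_arm(motion=[[0,[-0.0057,0.008,0.012],[0,0,0]],[0,[-0.0115,0.015,0.024],[0,0,0]],[0,[-0.0143,0.018,0.03],[0,0,0]],[0,[-0.0143,0.018,0.03],[0,0,0]],[0,[-0.0143,0.016,0.03],[0,0,0]],[0,[-0.0143,0.014,0.03],[0,0,0]],[0,[-0.007,0.008,0.015],[0,0,0]],[0,[-0.003,0.004,0.007],[0,0,0]],[0,[0,0,0],[0,0,0]],[0,[0,0,0],[0,0,0]]], force=115)

```text
clock: 13.47
tcp_pos: [0.5031, 0.0311, 0.1542]
orientation: [-1.559, 0.234, -0.235]
contact_force: [0.6, 0.2, -1.3]
grip_width: 0.006
```

```bash
python3 - <<'E'
from h import *
o=r.get_obs();print(o['clock'],o['tcp_pos'],o['contact_force'],o['moment'],o['grip_width'])
f=grab('scene');f=grab('top')
for n,b in(('scene',(200,100,380,240)),('top',(150,140,330,270))):
    im=load(n)['image'][b[1]:b[3],b[0]:b[2],::-1];k=4
    cv2.imwrite(f'pics/l_{n}.png',cv2.convertScaleAbs(cv2.resize(im,None,fx=k,fy=k,interpolation=cv2.INTER_CUBIC),alpha=1.6))
E
python3 held.py
```

```text
13.4667 [0.50305658 0.03111683 0.15418173] [ 0.59943518  0.15505736 -1.29800379] [-0.1423264   0.08280087 -0.01936915] 0.0060386635327727934
scene 1285 floor slope [-0.024 -0.103  0.096] tilt 0.106 405 0.0014996835894489774
   rim plane [-0.011 -0.074  0.138] 131 minrect ((548.4088134765625, 111.7173843383789), (178.18032836914062, 127.7618637084961), 28.443443298339844)
top 1491 floor slope [-0.025 -0.086  0.097] tilt 0.09 467 0.002295562047379905
   rim plane [-0.018 -0.065  0.141] 200 minrect ((550.6581420898438, 107.3316650390625), (163.18222045898438, 128.7860565185547), 26.923900604248047)
tcp [0.5034727  0.03042544 0.1547892 ] exp centre [0.54544667 0.10548666]
```

View pics/l_scene.png

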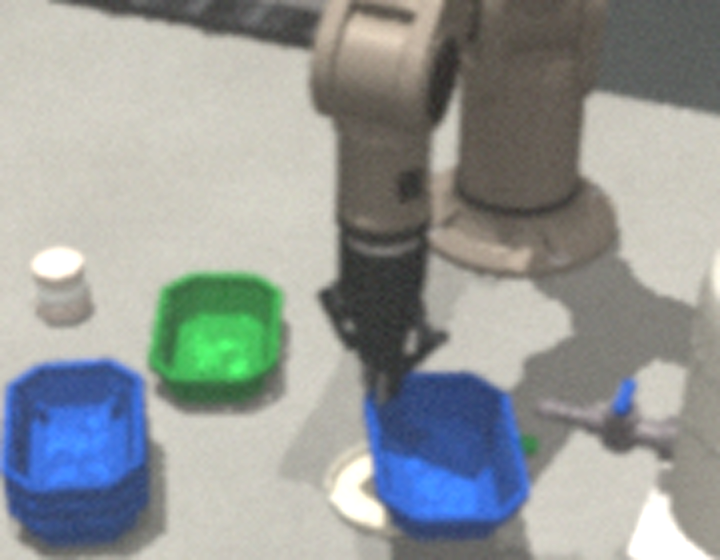

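View pics/l_top.png

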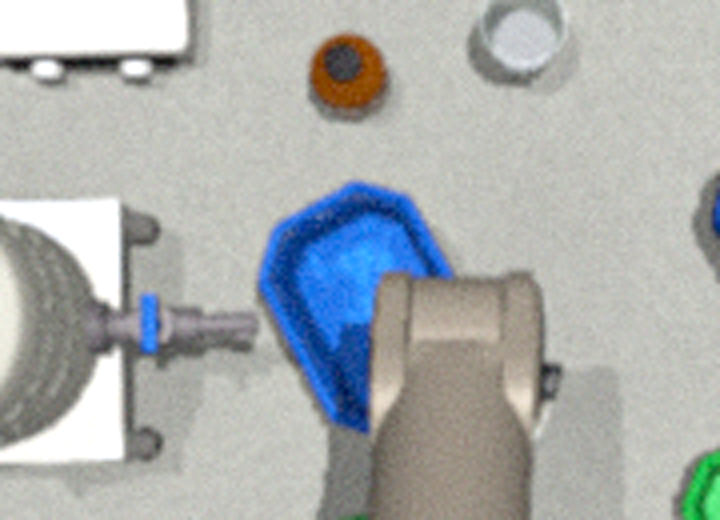

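Scene: the tray is at (450,450), the outlet tip at (545,405), and the lower stack and the dish are unmoved. The droop grew to 0.09 rad with the harder squeeze, so I ease the grip to 90 N, move the last 50 mm and tilt back.

Emit:
jog_arm(motion=[[0,[0,0.005,0],[0,0,0]],[0,[-0.004,0,0.006],[0,0,0]],[0,[-0.008,0,0.012],[0,0,0]],[0,[-0.008,0,0.012],[0,0,0]],[0,[-0.006,0,0.009],[0,0,0]],[0,[-0.003,0,0.005],[0,0,0]],[0,[0,0,0],[2.6,0,0.2]],[0,[0,0,0],[2.6,0,0.2]],[0,[0,0,0],[0,0,0]],[0,[0,0,0],[0,0,0]]], force=90)

```text
clock: 14.4
tcp_pos: [0.4879, 0.0822, 0.1493]
orientation: [-1.468, 0.227, -0.237]
contact_force: [0.2, -0.1, -1.1]
grip_width: 0.0063
```

```bash
python3 - <<'E'
from h import *
o=r.get_obs();print(o['clock'],o['tcp_pos'],o['contact_force'],o['moment'],o['grip_width'])
f=grab('scene');f=grab('top')
for n,b in(('scene',(200,100,380,240)),('top',(150,140,330,270))):
    im=load(n)['image'][b[1]:b[3],b[0]:b[2],::-1];k=4
    cv2.imwrite(f'pics/m_{n}.png',cv2.convertScaleAbs(cv2.resize(im,None,fx=k,fy=k,interpolation=cv2.INTER_CUBIC),alpha=1.6))
E
python3 held.py
```

```text
14.4 [0.4878787  0.08216059 0.14932651] [ 0.17170419 -0.14367709 -1.13321812] [-0.15202679  0.04333143  0.00827997] 0.006271026012022164
scene 1201 floor slope [-0.007 -0.013  0.099] tilt 0.015 418 0.0017569609969897819
   rim plane [-0.001 -0.004  0.14 ] 236 minrect ((534.0372314453125, 163.20147705078125), (179.89981079101562, 128.3089599609375), 25.856304168701172)
top 1779 floor slope [-0.007 -0.02   0.101] tilt 0.021 592 0.002013487958884247
   rim plane [-0.001 -0.003  0.144] 254 minrect ((529.7557983398438, 157.70565795898438), (177.39376831054688, 128.97328186035156), 28.04228401184082)
tcp [0.48807798 0.08314096 0.14929837] exp centre [0.52983708 0.15832193]
```

View pics/m_scene.png

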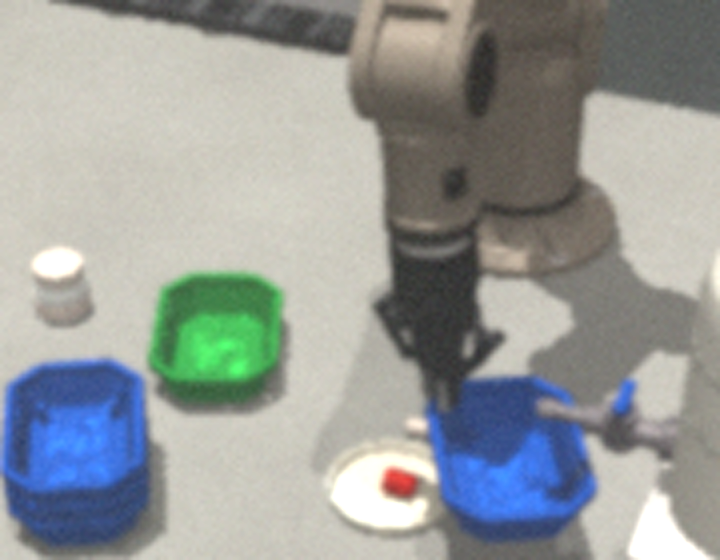

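View pics/m_top.png

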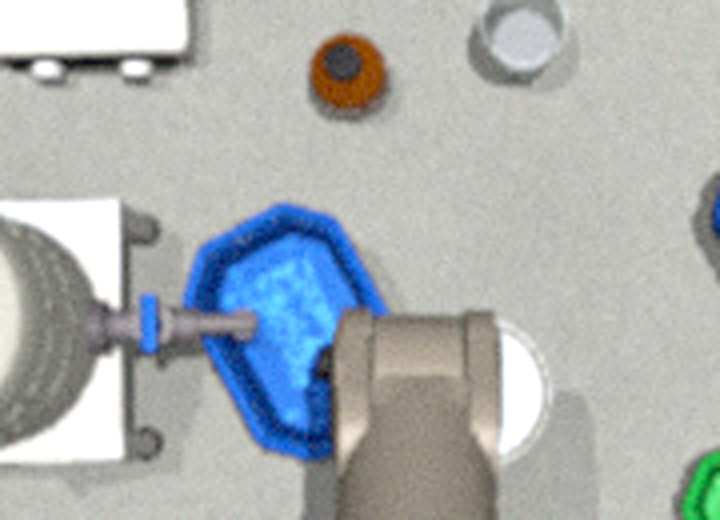

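Emit:
jog_arm(motion=[[0,[0,0,0],[0,0,0]],[0,[0,0,0],[0,0,0]],[0,[0,0,0],[0,0,0]],[0,[0,0,0],[0,0,0]],[0,[0,0,0],[0,0,0]],[0,[0,0,0],[0,0,0]],[0,[0,0,0],[0,0,0]],[0,[0,0,0],[0,0,0]],[0,[0,0,0],[0,0,0]],[0,[0,0,0],[0,0,0]]])

```text
clock: 15.33
tcp_pos: [0.4879, 0.0831, 0.1492]
orientation: [-1.467, 0.225, -0.235]
contact_force: [0.0, 0.1, -1.0]
grip_width: 0.0064
```

```bash
python3 - <<'E'
from h import *
f=grab('scene');P=cloud(f);f=grab('top');P2=cloud(f)
for n,Q in(('scene',P),('top',P2)):
    f=load(n);hsv=cv2.cvtColor(f['image'],cv2.COLOR_RGB2HSV)
    m=(Q[...,2]>.18)&(Q[...,2]<.215)&(Q[...,1]>.15)&(Q[...,1]<.235)&(abs(Q[...,0]-.534)<.03)
    q=Q[m]
    print(n,'outlet',len(q),q.min(0).round(3),q.max(0).round(3),np.median(q,0).round(3))
    m=((hsv[...,0]<6)|(hsv[...,0]>172))&(hsv[...,1]>130)&(Q[...,2]<.06)&(abs(Q[...,1])<.2)&(Q[...,0]>.3)
    if m.sum(): print('cap',Q[m].mean(0).round(3))
print(r.get_obs()['grip_width'],r.get_obs()['clock'])
E
python3 held.py; python3 m2.py
```

```text
scene outlet 73 [0.526 0.186 0.187] [0.55  0.234 0.207] [0.54  0.213 0.198]
cap [0.49  0.048 0.021]
top outlet 135 [0.522 0.18  0.185] [0.545 0.235 0.211] [0.533 0.211 0.201]
cap [ 0.868 -0.2    0.012]
0.006231691727209477 15.4333
scene 1209 floor slope [-0.021  0.004  0.098] tilt 0.022 379 0.0014008348999472481
   rim plane [-0.008 -0.006  0.14 ] 244 minrect ((534.347900390625, 164.6410369873047), (181.86802673339844, 128.4063262939453), 27.793973922729492)
top 1780 floor slope [-0.009  0.001  0.1  ] tilt 0.009 620 0.002134558167476053
   rim plane [-0.011  0.003  0.143] 296 minrect ((529.9160766601562, 158.47412109375), (177.00730895996094, 129.2532501220703), 28.544435501098633)
tcp [0.48788692 0.08312824 0.14922009] exp centre [0.52963948 0.15831284]
top 0.5881862294637031 -0.23187973424992336 28.130845993533846 93.90588235294118 2399.0 2478.3803921568624
scene 0.6026100240387604 -0.22539073682974362 29.376907068506025 269.8078431372549 1418.0 1676.5686274509803
```

The tray is steady, level within about 0.02 rad, and the stack is within a few mm of its start. Handing in.

```bash
python3 -c "
from bench import r
print(r.hand_in())"
```

```text
the job is handed in; nothing more can be done
None
```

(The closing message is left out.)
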